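# Wedge the splash guard's wing open

### The job

On the packing bench, take the rubber wedge by its heel and push it, thin end first and flat on the bench, under the outer half of the splash guard's swinging wing, from the side towards which the wing would swing shut. Drive it in squarely until the wing stands fully open against its stop and is lifted a little and jammed by the wedge, then let go; leave the rubber block, the jar and the empty tub where they are.

Things in the scene. Friction and masses are not known exactly. Their poses are not given: they have to be found in the camera images.
- wedge_heel (a point): Heel centre of the dark grey rubber wedge (150 long, 40 wide, lying flat, 0.2 kg). The heel is a box 50 long, 40 wide, 50 mm high: grip it across its 40 mm width. Ahead of it a ramp 100 mm long falls evenly from 26 mm to 6 mm at the thin end. This point: 25 mm above the underside; x points along the wedge to the thin end, y across, z up.
- wedge_tip (a point): middle of the wedge's thin end, 125 mm ahead of the heel centre and 3 mm above the underside; same axes as wedge_heel. It should end well within the wing's outer half.
- guard: Fixed splash guard: steel post 22 mm thick, 171 mm high, with a clear screen in a tube frame 150 mm high running 220 mm to its own -y side. Origin: foot of the post on the bench, on the wing's hinge axis. Fully open, the wing stands out along the guard's own -x axis (roughly towards the robot); it swings shut towards the guard's own +y side, where the wedge must come from.
- wing (a joint): Angle of the swinging wing, rad: 0 = shut (along the guard's +y), 1.571 = fully open at its stop (along the guard's -x). Starts 0.1 to 0.35 short of the stop; swings easily, so the wedge pushed under it carries it to the stop. The wing is a clear sheet in a frame of 16 mm steel tube, 0.55 kg, reaching 240 mm from the hinge axis, 150 mm high, underside 16 mm above the bench.
- wing_edge (a point): Underside of the wing's bottom tube, 170 mm out from the hinge axis: a good place for the wedge. y points along the wing away from the hinge. At the stop the ramp touches the tube when the heel centre is about 78 mm from the wing's middle plane; pushing on to 58 to 65 mm (5 to 18 N) lifts the wing 2 to 4 mm on its sprung hinge (6 mm at most) and jams it; it stays when let go.
- block: bystander: plain dark grey rubber block, 100 x 40 x 45 mm, no ramp; origin under its centre, x axis along it.
- jar: bystander: low brown jar with a steel cap, 56 mm diameter, 60 mm high; origin under its centre.
- tub: bystander: empty clear food tub, 178 x 120 x 52 mm, open at the top; origin under its centre.
Things that resemble listed ones, but are neither listed nor needed, are in the scene too. What is shaped like the part that bears wedge_heel but green is not meant.

How it is judged:
By the outcome, as a careful person would: the job done as asked, in the order asked, and still so for the second after the job is handed in, with the robot touching nothing.
It also fails if it takes over 38 s, if anything falls off the work surface, if the arm or the gripper's body presses on something with over 40 N, if the wrist force passes 120 N, or if a joint passes its speed limit or range.

### The arm

A 6-joint arm with a two-finger parallel gripper is mounted at the origin on the work surface. World frame = base frame: x ahead of the robot, y to its left, z up, the work surface at z = 0. Lengths are in mm, angles in rad, forces in N, time in s.
With the tool pointing down it reaches from about 350 to 775 mm from the base axis. Payload 7.3 kg.
Tool frame: the origin (TCP) lies on the centre line of the jaws, within the pads' length; the fingertips stand 17 mm ahead of it and the grasp point (between the pads) lies 2 mm behind it; z points along the fingers, y is the line along which they close (so a half turn about z gives the same grasp; the last joint's range is limited). The gripper opens to 92 mm and grips with 3 to 60 N. Pads are 19 mm wide; open, the fingers measure 130 mm over their backs; the gripper's body (75 mm by 190 mm) begins 47 mm behind the grasp point.
Start: joints at [-1.374, 0.342, 1.524, -0, 1.275, -0.146], TCP at [176.488, -494.464, 243.741] pointing down, gripper open.
Joint ranges: [-2.53, 2.53], [-0.77, 2.02], [0.04, 2.7], [-1, 4.14], [0.28, 2.66], [-3.11, 3.11]. Speed limits (rad/s): [2.57, 2.57, 3.14, 3.14, 3.14, 3.14].

### API

Orientations are given as [roll, pitch, yaw] about the fixed x, y, z axes, in that order (R = Rz(yaw) Ry(pitch) Rx(roll)).
In Python, from plant import bot gives the robot as it stands. The module is installed in compiled form; this text tells all that it offers.
- The arm moves only by the shell command python3 -m pendant 'ROWS'. ROWS is JSON, a list of rows, each a list of 3 entries, a list of its own where there are three numbers: the shift along the world's x, y, z as a fraction of full scale, then the turn, a rotation vector about the world's x, y, z as a fraction of full scale, then the opening, from -1 (shut) to 1 (fully open), so that 0 is half open. In form: [[[tx, ty, tz], [rx, ry, rz], claw], ...]. A call has exactly 10 rows; each row shifts and turns the commanded pose from where the row before left it; what a row does not reach is not made up. Full scale, the value 1, is 30 mm for a shift and 0.12 rad for a turn. A row lasts 1/12 s, in which the tool goes at most 41.7 mm and 7.16 degrees, less where a joint would pass 70% of its speed; a pose out of reach is approached as far as the arm can. A call with a number of a shift or a turn outside -1 to 1 is refused whole. A call with a gripper value outside its range is refused whole. The fingers move at their own pace and stop on an object; the grip force is fixed at half the most. Time passes only in rows, so rows that do not move let the fingers close, or fill a call up. It gives the time, the measured TCP pose, the force, the opening and the grip force at its end, in the units of the state.
- bot.get_obs(): the state, without advancing time (a new reading comes with each control period).
- bot.capture(name): name is "side" or "top" or "wrist"; returns the picture (400x640x3 uint8, blue, green, red); there is no depth.
- bot.camera_params(name): a dict with "fovy" (degrees; the focal length in pixels is half the picture's height over the tangent of half this angle, whatever the lens; pixels are square), "cx", "cy" (the principal point, pixels), "distortion" ([k1, k2, p1, p2, k3] as OpenCV has them; the pictures are not rectified), "camera_from_world" (4x4, takes a point from world to camera coordinates). Camera axes: x right, y down, z forward; pixel columns grow to the right and rows downward; lengths in mm; the calibration is good to about 2 mm. A picture is of the moment at which its call begins: read the wrist's pose just before it. camera_params takes no time and is no camera call; for the wrist camera it gives the pose at the moment of the call.
- bot.close_job(): hands the job in; it is judged then, once.
The state is a dict: "time": time; "joint_positions": joint angles; "dq": joint speeds; "tau": joint torques, N m; "tool_pos": TCP position; "tcp_rot": TCP orientation; "contact_force": force on the tool from outside, world axes, zero at the start; "moment": the same for the moment, N m; "grip_width": finger opening in mm; "finger_force": force on a finger pad.
Only numpy, scipy, OpenCV 4.12 (cv2) and the standard library are available. Lean on these libraries where they do the work, as an engineer would, in place of code of your own. Each camera call takes 0.05 s, during which the arm holds its last target. There are 200 camera calls.

## Working session

There is one attempt and no reset: what is moved stays moved. The work goes in short steps, Python scripts to look and compute and a shell command to move; the robot and the scene stay as the last step left them, time stands still between calls to the robot, and variables do not carry over. Pictures are saved under pics/ and viewed, at most 10 in all, crops included, and the job is handed in when it is done.

```bash
mkdir -p pics
cat > h.py <<'E'
import numpy as np, cv2
from plant import bot
def ray(p,u,v):
    f=200/np.tan(np.radians(p["fovy"])/2)
    K=np.array([[f,0,p["cx"]],[0,f,p["cy"]],[0,0,1]])
    d=np.array(p["distortion"],float)
    n=cv2.undistortPoints(np.array([[[u,v]]],float),K,d)[0,0]
    T=np.array(p["camera_from_world"]);R=T[:3,:3];t=T[:3,3]
    return -R.T@t, R.T@np.array([n[0],n[1],1])
def onplane(p,u,v,z):
    o,d=ray(p,u,v); return o+d*(z-o[2])/d[2]
def proj(p,X):
    f=200/np.tan(np.radians(p["fovy"])/2)
    K=np.array([[f,0,p["cx"]],[0,f,p["cy"]],[0,0,1]])
    T=np.array(p["camera_from_world"])
    return cv2.projectPoints(np.array(X,float).reshape(-1,1,3),cv2.Rodrigues(T[:3,:3])[0],T[:3,3],K,np.array(p["distortion"],float))[0][:,0]
E
python3 - <<'E'
from h import *
for n in("top","side"):
    im=bot.capture(n); cv2.imwrite(f"pics/{n}0.png",im)
    p=bot.camera_params(n); o,d=ray(p,320,200); print(n,o.round(),d.round(2),p["fovy"])
print(bot.get_obs())
E
```

```text
top [ 391.   18. 1126.] [ 0.14 -0.02 -0.99] 53.11871358192457
side [  480. -1264.   918.] [ 0.04  0.83 -0.55] 44.68834796081613
{'time': 0.1, 'joint_positions': array([-1.37401859e+00,  3.42645776e-01,  1.52489241e+00, -1.60686065e-05,
        1.27538630e+00, -1.46024388e-01]), 'dq': array([-0.00015424, -0.00127482, -0.0002048 , -0.00027071,  0.00120873,
       -0.00059985]), 'tau': array([ 2.13184561e-03, -4.32004058e+01, -2.44694942e+01,  7.19566480e-02,
        5.26614266e-02, -6.42756709e-05]), 'tool_pos': array([ 176.40744689, -494.13107368,  243.12836296]), 'tcp_rot': array([-3.14027276e+00, -1.78587265e-04,  3.42806700e-01]), 'contact_force': array([-0.50266596,  0.24958268, -0.08375638]), 'moment': array([-0.02810483, -0.02808296, -0.01174554]), 'finger_force': 0.0, 'grip_width': 91.46801116768667}
```

View pics/top0.png

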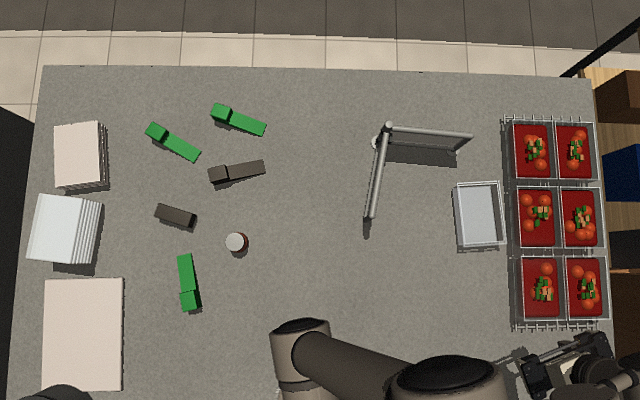

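View pics/side0.png

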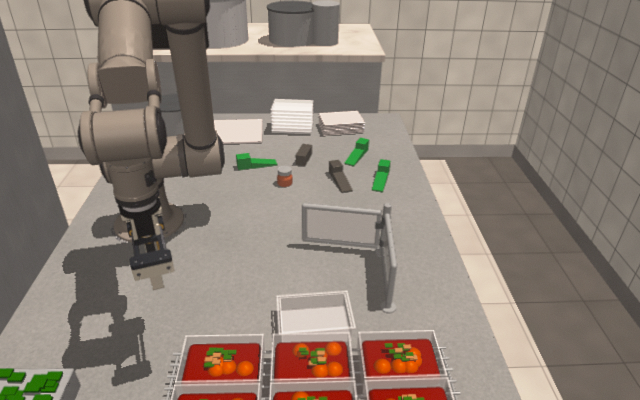

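The top view (+x is up, +y is left) shows these things that could be taken for the wedge:
- Grey wedge: heel at about (219,174), thin end at about (264,165).
- Plain grey block at (175,215).
- Green wedges at (238,120), (173,142) and (189,283).

I choose the grey stepped one. The post is at (388,127), the fixed screen runs right, and the wing runs to (369,217).

Run:
```python
from h import *
im=cv2.imread("pics/top0.png");p=bot.camera_params("top")
cv2.imwrite("pics/crop0.png",cv2.resize(im[100:240,140:480],None,fx=2.35,fy=2.35,interpolation=cv2.INTER_CUBIC))
hsv=cv2.cvtColor(im,cv2.COLOR_BGR2HSV)
g=im.max(2); m=((g<75)).astype(np.uint8); m[:, :140]=0;m[:,300:]=0;m[:140]=0;m[235:]=0
cs,_=cv2.findContours(m,cv2.RETR_EXTERNAL,cv2.CHAIN_APPROX_NONE)
for c in cs:
    if cv2.contourArea(c)>100: print(cv2.minAreaRect(c),cv2.contourArea(c))
for n,u,v,z in[("heel",219,174,50),("tip",264.5,166,6),("post",388,126,171),("wingend",370,217,150),("jar",236,242,60),("screenend",471,136,150)]: print(n,onplane(p,u,v,z).round(1))
```

```text
((175.1846160888672, 217.82308959960938), (42.36189651489258, 18.505922317504883), 15.255120277404785) 298.5
((236.30262756347656, 172.0607452392578), (21.977689743041992, 54.367305755615234), 69.07550048828125) 262.0
heel [607.  277.7  50. ]
tip [641.1 160.    6. ]
post [ 711.8 -164.9  171. ]
wingend [ 485.  -120.8  150. ]
jar [422.9 221.5  60. ]
screenend [ 697.6 -384.9  150. ]
```

View pics/crop0.png

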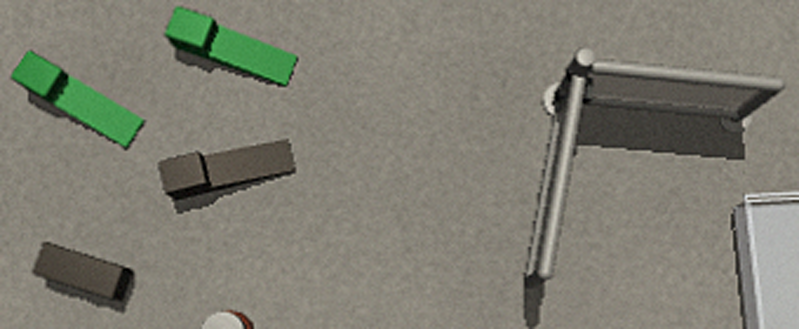

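The crop confirms the choice: a dark grey stepped wedge with its heel at crop (184,174) and thin end at (292,156). Measured heel to tip is 123 mm (125 expected), and the post to screen end is 220 mm. The wing is about 0.13 rad short of its stop. I'll move above the heel now.

```bash
python3 -m pendant '[[[0.48,0.86,0],[0,0,0.42],0.5],[[0.48,0.86,0],[0,0,0.42],0.5],[[0.48,0.86,0],[0,0,0.42],0.5],[[0.48,0.86,0],[0,0,0.42],0.5],[[0.48,0.86,0],[0,0,0.42],0.5],[[0.48,0.86,0],[0,0,0.42],0.5],[[0.48,0.86,0],[0,0,0.42],0.5],[[0.48,0.86,0],[0,0,0.42],0.5],[[0.48,0.86,0],[0,0,0.42],0.5],[[0.48,0.86,0],[0,0,0.42],0.5]]'
python3 -m pendant '[[[0.48,0.86,0],[0,0,0.42],0.5],[[0.48,0.86,0],[0,0,0.42],0.5],[[0.48,0.86,0],[0,0,0.42],0.5],[[0.48,0.86,0],[0,0,0.42],0.5],[[0.48,0.86,0],[0,0,0.42],0.5],[[0.48,0.86,0],[0,0,0.42],0.5],[[0.48,0.86,0],[0,0,0.42],0.5],[[0.48,0.86,0],[0,0,0.42],0.5],[[0.48,0.86,0],[0,0,0.42],0.5],[[0.48,0.86,0],[0,0,0.42],0.5]]'
python3 -m pendant '[[[0.48,0.86,0],[0,0,0.42],0.5],[[0.48,0.86,0],[0,0,0.42],0.5],[[0.48,0.86,0],[0,0,0.42],0.5],[[0.48,0.86,0],[0,0,0.42],0.5],[[0.48,0.86,0],[0,0,0.42],0.5],[[0.48,0.86,0],[0,0,0.42],0.5],[[0.48,0.86,0],[0,0,0.42],0.5],[[0.48,0.86,0],[0,0,0.42],0.5],[[0.48,0.86,0],[0,0,0.42],0.5],[[0,0,0],[0,0,0],0.5]]'
python3 - <<'E'
from h import *
p=bot.camera_params("wrist");im=bot.capture("wrist");cv2.imwrite("pics/w0.png",im)
import pickle;pickle.dump(p,open("w0.pkl","wb"))
o=bot.get_obs();print(o["tool_pos"],o["tcp_rot"]);print(proj(p,[[607,277.7,50],[641,160,6]]))
E
```

```text
time: 0.93
tool_pos: [320.8, -235.0, 243.6]
tcp_rot: [-3.141, -0.0, 0.849]
contact_force: [0.2, -0.7, -0.9]
grip_width: 68.8
finger_force: 0.0
time: 1.77
tool_pos: [464.8, 23.0, 243.5]
tcp_rot: [-3.141, 0.0, 1.353]
contact_force: [0.9, -1.4, 0.1]
grip_width: 68.5
finger_force: 0.0
time: 2.6
tool_pos: [595.0, 257.9, 242.0]
tcp_rot: [-3.141, -0.002, 1.81]
contact_force: [-1.0, -0.0, -0.1]
grip_width: 68.6
finger_force: 0.0
[594.18071643 255.76939197 242.05194207] [-3.13987620e+00 -2.02795453e-04  1.80726865e+00]
[[335.22762463 165.09989156]
 [336.17183542 248.83662636]]
```

View pics/w0.png

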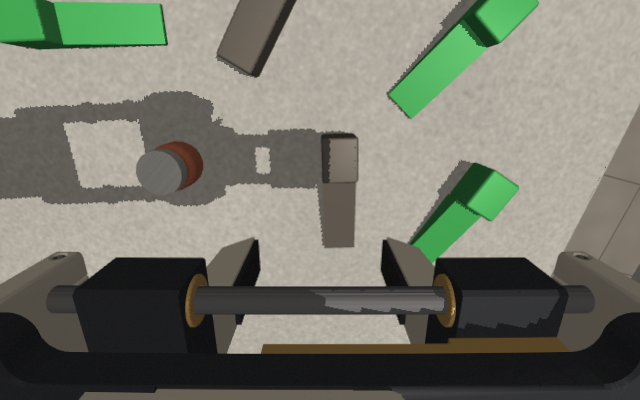

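The wrist picture shows the wedge with its heel's top face at about (343,160) and its thin end at about (339,247). I'll measure the edges more finely.

Run:
```python
from h import *
import pickle
p=pickle.load(open("w0.pkl","rb"));im=cv2.imread("pics/w0.png");g=im.max(2).astype(int)
for v in(150,165,175,235,242): print(v,g[v,312:366:1].tolist())
for u in(340,350): print(u,g[128:142,u].tolist(),g[174:192,u].tolist(),g[240:254,u].tolist())
for a in[(328,138,50),(358,138,50),(328,182,50),(358,182,50),(343,160,50),(323,247,6),(355,247,6),(339,247,6)]: print(a,onplane(p,*a).round(1))
```

```text
150 [93, 93, 95, 95, 94, 95, 94, 93, 87, 64, 46, 52, 55, 56, 54, 54, 55, 56, 91, 121, 121, 122, 122, 124, 124, 125, 126, 126, 127, 127, 130, 130, 130, 131, 132, 132, 133, 134, 135, 133, 134, 133, 135, 136, 125, 98, 133, 170, 168, 171, 174, 176, 176, 178]
165 [95, 95, 98, 98, 98, 94, 95, 95, 95, 79, 49, 49, 53, 54, 53, 54, 53, 54, 90, 118, 119, 119, 119, 120, 121, 122, 122, 123, 123, 124, 123, 125, 125, 124, 124, 125, 124, 125, 125, 125, 127, 127, 126, 126, 118, 105, 145, 182, 183, 181, 180, 180, 180, 183]
175 [100, 99, 98, 97, 97, 96, 95, 94, 96, 84, 56, 47, 52, 53, 53, 52, 52, 86, 114, 113, 115, 115, 114, 115, 116, 116, 117, 116, 116, 118, 118, 118, 118, 118, 119, 119, 120, 119, 120, 121, 121, 121, 121, 120, 113, 100, 139, 176, 177, 179, 178, 178, 176, 176]
235 [182, 183, 180, 173, 170, 171, 173, 178, 179, 152, 97, 97, 95, 95, 95, 95, 95, 96, 94, 95, 95, 95, 94, 95, 95, 95, 95, 94, 95, 94, 94, 96, 94, 95, 94, 95, 95, 95, 95, 96, 95, 95, 142, 180, 179, 179, 178, 180, 183, 187, 190, 189, 186, 182]
242 [179, 180, 183, 184, 183, 181, 180, 180, 178, 176, 148, 95, 96, 95, 96, 94, 94, 95, 
[... 160 characters left out ...]
 [183, 180, 162, 119, 94, 72, 36, 38, 37, 45, 76, 108, 125, 128] [118, 116, 117, 117, 115, 116, 116, 107, 86, 87, 95, 96, 96, 96, 96, 97, 96, 96] [94, 95, 93, 96, 95, 94, 95, 119, 157, 173, 177, 178, 175, 176]
350 [184, 183, 180, 178, 146, 81, 39, 39, 36, 52, 83, 114, 132, 137] [120, 120, 120, 119, 118, 119, 118, 101, 83, 88, 95, 96, 95, 96, 96, 97, 95, 95] [95, 94, 95, 94, 95, 94, 93, 137, 170, 177, 179, 181, 178, 176]
(328, 138, 50) [592.3 304.   50. ]
(358, 138, 50) [623.1 311.5  50. ]
(328, 182, 50) [604.  257.5  50. ]
(358, 182, 50) [636.2 265.4  50. ]
(343, 160, 50) [613.7 285.1  50. ]
(323, 247, 6) [623.2 158.4   6. ]
(355, 247, 6) [664.8 168.6   6. ]
(339, 247, 6) [644.  163.5   6. ]
```

```bash
python3 -m pendant '[[[0.06,0.15,-0.5],[0,0,0.04],0.5],[[0.06,0.15,-0.5],[0,0,0.04],0.5],[[0.06,0.15,-0.5],[0,0,0.04],0.5],[[0.06,0.15,-0.5],[0,0,0.04],0.5],[[0.06,0.15,-0.5],[0,0,0.04],0.5],[[0.06,0.15,-0.5],[0,0,0.04],0.5],[[0.06,0.15,-0.5],[0,0,0.04],0.5],[[0,0.1,-0.5],[0,0,0],0.5],[[0,0,0],[0,0,0],0.5],[[0,0,0],[0,0,0],0.5]]'
python3 - <<'E'
from h import *
p=bot.camera_params("wrist");im=bot.capture("wrist");cv2.imwrite("pics/w1.png",im)
import pickle;pickle.dump(p,open("w1.pkl","wb"))
o=bot.get_obs();print(o["tool_pos"],o["tcp_rot"]);x,y,z=o["tool_pos"];print(proj(p,[[608.5,284,50],[642,161,6],[x,y,50]]))
E
```

```text
time: 3.48
tool_pos: [606.0, 287.3, 123.1]
tcp_rot: [-3.139, 0.0, 1.837]
contact_force: [0.0, 0.6, 0.2]
grip_width: 69.2
finger_force: 0.0
[606.64913878 287.51928365 124.22558373] [-3.14145250e+00  2.62854255e-04  1.83720005e+00]
[[322.52681319 223.50996336]
 [321.89451742 325.00520413]
 [321.37479006 218.61131201]]
```

View pics/w1.png

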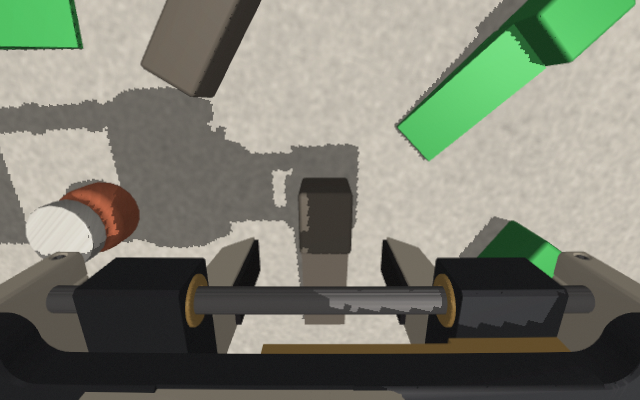

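The heel's top face spans about (299–352, 193–254), centred at (326,223) against a predicted (322.5,223.5). I'll shift 3 mm in x, descend and grip.

```bash
python3 -m pendant '[[[0.1,0.05,-0.4],[0,0,-0.1],0.5],[[0,0,-0.5],[0,0,0],0.5],[[0,0,-0.5],[0,0,0],0.5],[[0,0,-0.5],[0,0,0],0.5],[[0,0,-0.5],[0,0,0],0.5],[[0,0,-0.5],[0,0,0],0.5],[[0,0,-0.27],[0,0,0],0.5],[[0,0,0],[0,0,0],0.5],[[0,0,0],[0,0,0],-0.3],[[0,0,0],[0,0,0],-0.6]]'
python3 -m pendant '[[[0,0,0],[0,0,0],-0.8],[[0,0,0],[0,0,0],-1],[[0,0,0],[0,0,0],-1],[[0,0,0],[0,0,0],-1],[[0,0,0],[0,0,0],-1],[[0,0,0],[0,0,0],-1],[[0,0,0],[0,0,0],-1],[[0,0,0],[0,0,0],-1],[[0,0,0],[0,0,0],-1],[[0,0,0],[0,0,0],-1]]'
```

```text
time: 4.37
tool_pos: [610.5, 289.9, 29.8]
tcp_rot: [3.139, -0.0, 1.826]
contact_force: [0.0, 0.2, 0.1]
grip_width: 59.9
finger_force: 0.0
time: 5.2
tool_pos: [609.9, 289.9, 29.4]
tcp_rot: [3.141, -0.0, 1.826]
contact_force: [-1.8, 0.1, 7.4]
grip_width: 39.6
finger_force: 30.0
```

```bash
python3 -m pendant '[[[0,0,0.3],[0,0,0],-1],[[0,0,0.4],[0,0,0],-1],[[-0.15,-0.75,0],[0,0,-0.2],-1],[[-0.15,-0.75,0],[0,0,-0.2],-1],[[-0.15,-0.75,0],[0,0,-0.2],-1],[[-0.15,-0.75,0],[0,0,-0.2],-1],[[-0.15,-0.75,0],[0,0,-0.2],-1],[[-0.15,-0.75,0],[0,0,-0.2],-1],[[-0.15,-0.75,0],[0,0,-0.2],-1],[[-0.15,-0.75,0],[0,0,-0.2],-1]]'
python3 -m pendant '[[[-0.15,-0.75,0],[0,0,-0.2],-1],[[-0.15,-0.75,0],[0,0,-0.2],-1],[[-0.15,-0.75,0],[0,0,-0.2],-1],[[-0.15,-0.75,0],[0,0,-0.2],-1],[[-0.13,-0.6,0],[0,0,-0.26],-1],[[0,0,0],[0,0,0],-1],[[0,0,0],[0,0,0],-1],[[0,0,0],[0,0,0],-1],[[0,0,0],[0,0,0],-1],[[0,0,0],[0,0,0],-1]]'
python3 - <<'E'
from h import *
a=bot.capture("top");b=bot.capture("side")
cv2.imwrite("pics/top1.png",a);cv2.imwrite("pics/side1.png",b)
f=lambda i,y0,y1,x0,x1,k:cv2.resize(i[y0:y1,x0:x1],None,fx=k,fy=k,interpolation=cv2.INTER_CUBIC)
cv2.imwrite("pics/c1.png",np.vstack([f(a,90,235,280,480,2.5)[:,:500],f(b,190,260+10,250,450,2.5)[:200]]))
print(bot.get_obs()["contact_force"])
E
```

```text
time: 6.03
tool_pos: [573.7, 108.7, 50.4]
tcp_rot: [3.141, 0.0, 1.633]
contact_force: [0.8, 0.5, -2.6]
grip_width: 39.8
finger_force: 30.0
time: 6.87
tool_pos: [551.9, 2.7, 49.7]
tcp_rot: [3.141, -0.0, 1.508]
contact_force: [-0.5, 0.6, -3.1]
grip_width: 40.0
finger_force: 30.0
[-0.45869654  0.04003164 -3.41656163]
```

View pics/c1.png

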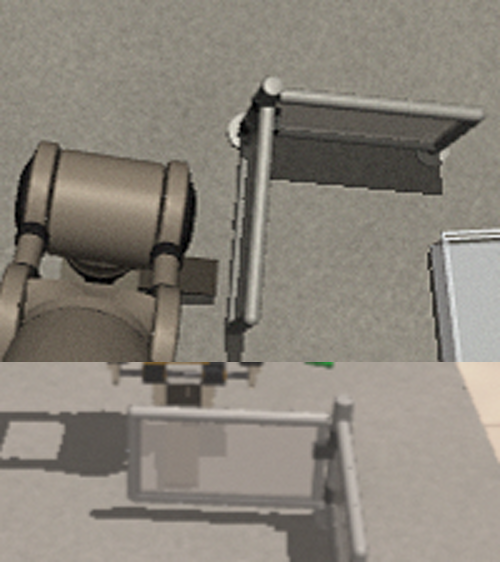

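The crop shows the post top at (388.8,124.4), the screen end at (472.4,135.2) and the wedge tip at about (366,202). The wing end is now at about (379,219), so the carried tip nudged the wing lightly towards its stop. I'll recompute the guard's pose.

Run:
```python
from h import *
p=bot.camera_params("top");s=bot.camera_params("side")
P=onplane(p,388.8,124.6,171);S=onplane(p,472,135.4,150);W=onplane(p,379,218.5,150);T=onplane(p,366,201.5,26)
print(P,S,W,T)
d=S-P;y=-d[:2]/np.hypot(*d[:2]);w=W-P
print("ylen",np.hypot(*d[:2]),"gyaw",np.arctan2(-y[0],y[1]),"winglen",np.hypot(*w[:2]),"wing ang vs -x",np.arctan2(w[1],-w[0]))
# two points along screen top tube and wing tube axes, full-frame px
for n,a,b in[("screen",(284,98),(470,115)),("wing",(267,110),(251,310))]:
    A,B=[onplane(p,280+q[0]/2.5,90+q[1]/2.5,145) for q in(a,b)];print(n,A.round(1),B.round(1),np.degrees(np.arctan2(*(B-A)[1::-1])))
print("post in side",250+344/2.5,190+(400-362)/2.5,"pred",proj(s,[P]), "wing end pred",proj(s,[W]),"seen",250+133/2.5,190+(411-362)/2.5)
```

```text
[ 715.51775655 -166.9478825   171.        ] [ 699.26141935 -387.66759615  150.        ] [ 481.56709467 -143.05717069  150.        ] [ 540.20570336 -127.46537294   26.        ]
ylen 221.3175557751278 gyaw -0.07351875299481105 winglen 235.16734107498868 wing ang vs -x 0.10176582373462129
screen [ 712.3 -184.2  145. ] [ 698.9 -379.   145. ] -93.93267328490194
wing [ 699.1 -166.4  145. ] [ 493.3 -147.5  145. ] 174.75402214188114
post in side 387.6 205.2 pred [[385.44588766 204.19411277]] wing end pred [[300.23661717 206.53842562]] seen 303.2 209.6
```

```bash
python3 -m pendant '[[[0,0,-0.2],[0,0,-0.04],-1],[[0,0,-0.24],[0,0,0],-1],[[0,0,-0.24],[0,0,0],-1],[[0,0,0],[0,0,0],-1],[[-0.02,-0.3,0],[0,0,0],-1],[[-0.02,-0.3,0],[0,0,0],-1],[[-0.02,-0.3,0],[0,0,0],-1],[[-0.02,-0.3,0],[0,0,0],-1],[[-0.02,-0.3,0],[0,0,0],-1],[[0,0,0],[0,0,0],-1]]'
python3 -m pendant '[[[-0.02,-0.2,0],[0,0,0],-1],[[-0.01,-0.2,0],[0,0,0],-1],[[-0.01,-0.2,0],[0,0,0],-1],[[0,0,0],[0,0,0],-1],[[0,0,0],[0,0,0],-1],[[0,0,0],[0,0,0],-1],[[0,0,0],[0,0,0],-1],[[0,0,0],[0,0,0],-1],[[0,0,0],[0,0,0],-1],[[0,0,0],[0,0,0],-1]]'
```

```text
time: 7.8
tool_pos: [548.8, -45.5, 29.3]
tcp_rot: [3.141, 0.0, 1.5]
contact_force: [-0.7, 0.4, -2.5]
grip_width: 39.6
finger_force: 30.0
time: 8.63
tool_pos: [547.6, -61.0, 29.3]
tcp_rot: [3.142, -0.0, 1.502]
contact_force: [-1.0, 1.0, -2.4]
grip_width: 39.8
finger_force: 30.0
```

The wedge still seems to hang free (-2.5 N), so I'll lower it slightly to seat it on the bench.

```bash
python3 -m pendant '[[[0,0,-0.02],[0,0,0],-1],[[0,0,0],[0,0,0],-1],[[0,0,0],[0,0,0],-1],[[0,0,0],[0,0,0],-1],[[0,0,0],[0,0,0],-1],[[0,0,0],[0,0,0],-1],[[0,0,0],[0,0,0],-1],[[0,0,0],[0,0,0],-1],[[0,0,0],[0,0,0],-1],[[0,0,0],[0,0,0],-1]]'
python3 -m pendant '[[[0,0,-0.02],[0,0,0],-1],[[0,0,0],[0,0,0],-1],[[0,0,0],[0,0,0],-1],[[0,0,0],[0,0,0],-1],[[0,0,0],[0,0,0],-1],[[0,0,0],[0,0,0],-1],[[0,0,0],[0,0,0],-1],[[0,0,0],[0,0,0],-1],[[0,0,0],[0,0,0],-1],[[0,0,0],[0,0,0],-1]]'
```

```text
time: 9.47
tool_pos: [547.6, -61.3, 28.6]
tcp_rot: [3.141, -0.0, 1.502]
contact_force: [0.2, -0.1, -2.2]
grip_width: 40.1
finger_force: 30.0
time: 10.3
tool_pos: [547.7, -61.3, 28.2]
tcp_rot: [3.141, 0.0, 1.502]
contact_force: [-0.8, -0.5, 1.5]
grip_width: 39.9
finger_force: 30.0
```

```bash
python3 -m pendant '[[[-0.01,-0.1,0],[0,0,0],-1],[[0,-0.1,0],[0,0,0],-1],[[-0.01,-0.1,0],[0,0,0],-1],[[0,0,0],[0,0,0],-1],[[0,0,0],[0,0,0],-1],[[0,0,0],[0,0,0],-1],[[0,0,0],[0,0,0],-1],[[0,0,0],[0,0,0],-1],[[0,0,0],[0,0,0],-1],[[0,0,0],[0,0,0],-1]]'
python3 -m pendant '[[[0,-0.1,0],[0,0,0],-1],[[-0.01,-0.1,0],[0,0,0],-1],[[0,0,0],[0,0,0],-1],[[0,0,0],[0,0,0],-1],[[0,0,0],[0,0,0],-1],[[0,0,0],[0,0,0],-1],[[0,0,0],[0,0,0],-1],[[0,0,0],[0,0,0],-1],[[0,0,0],[0,0,0],-1],[[0,0,0],[0,0,0],-1]]'
```

```text
time: 11.13
tool_pos: [547.2, -70.4, 28.2]
tcp_rot: [3.141, 0.0, 1.502]
contact_force: [1.1, 1.4, 5.3]
grip_width: 39.6
finger_force: 30.0
time: 11.97
tool_pos: [546.7, -75.0, 28.2]
tcp_rot: [-3.142, -0.001, 1.502]
contact_force: [0.8, 9.5, 5.7]
grip_width: 39.9
finger_force: 30.0
```

```bash
python3 -m pendant '[[[0,-0.07,0],[0,0,0],-1],[[-0.01,-0.07,0],[0,0,0],-1],[[0,0,0],[0,0,0],-1],[[0,0,0],[0,0,0],-1],[[0,0,0],[0,0,0],-1],[[0,0,0],[0,0,0],-1],[[0,0,0],[0,0,0],-1],[[0,0,0],[0,0,0],-1],[[0,0,0],[0,0,0],-1],[[0,0,0],[0,0,0],-1]]'
python3 - <<'E'
from h import *
o=bot.get_obs();print(o["tool_pos"],o["contact_force"])
a=bot.capture("top");b=bot.capture("side")
f=lambda i,y0,y1,x0,x1,k:cv2.resize(i[y0:y1,x0:x1],None,fx=k,fy=k,interpolation=cv2.INTER_CUBIC)
cv2.imwrite("pics/c2.png",np.vstack([f(a,110,230,280,480,3),f(b,200,260,270,470,3)]))
E
```

```text
time: 12.8
tool_pos: [546.4, -78.3, 28.2]
tcp_rot: [-3.141, -0.002, 1.502]
contact_force: [1.2, 13.6, 5.9]
grip_width: 39.9
finger_force: 30.0
[546.35041133 -78.27874059  28.18528093] [ 1.20432181 13.57837062  5.94982526]
```

View pics/c2.png

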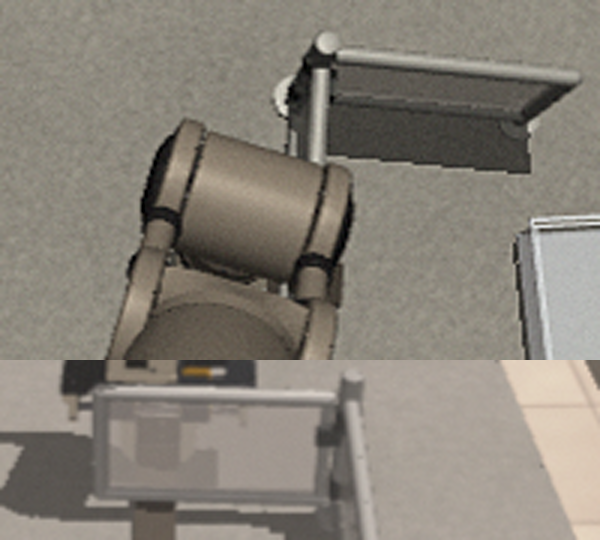

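The thin end comes out past the wing on the far side (top crop 340,285), and in the side crop the wedge sits in the wing's outer half (x≈154 of 95–330). Contact began at an estimated heel distance of 78 mm, which agrees with the description. I'll keep driving.

```bash
python3 -m pendant '[[[0,-0.06,0.01],[0,0,0],-1],[[-0.01,-0.06,0],[0,0,0],-1],[[0,0,0],[0,0,0],-1],[[0,0,0],[0,0,0],-1],[[0,0,0],[0,0,0],-1],[[0,0,0],[0,0,0],-1],[[0,0,0],[0,0,0],-1],[[0,0,0],[0,0,0],-1],[[0,0,0],[0,0,0],-1],[[0,0,0],[0,0,0],-1]]'
python3 -m pendant '[[[0,-0.04,0],[0,0,0],-1],[[-0.01,-0.04,0],[0,0,0],-1],[[0,0,0],[0,0,0],-1],[[0,0,0],[0,0,0],-1],[[0,0,0],[0,0,0],-1],[[0,0,0],[0,0,0],-1],[[0,0,0],[0,0,0],-1],[[0,0,0],[0,0,0],-1],[[0,0,0],[0,0,0],-1],[[0,0,0],[0,0,0],-1]]'
python3 - <<'E'
from h import *
o=bot.get_obs();print(o["tool_pos"],o["contact_force"])
a=bot.capture("top");p=bot.camera_params("top");b=bot.capture("side");s=bot.camera_params("side")
cv2.imwrite("pics/top3.png",a);cv2.imwrite("pics/side3.png",b)
g=a.max(2)
for v in(203,206):print(v,g[v,380:410].tolist())
# side image: wedge tip edge
h=b.max(2)
for u in(318,322,326):print(u,h[238:275,u].tolist())
X=[[543.9,-154.3,16]]
print(proj(p,[[536,-190,6],[540,-195,6]]),proj(s,[[536,-190,6],[536,-195,6],[536,-200,6]]))
E
```

```text
time: 13.73
tool_pos: [545.8, -81.7, 28.2]
tcp_rot: [-3.141, -0.003, 1.503]
contact_force: [0.5, 13.9, 5.2]
grip_width: 39.6
finger_force: 30.0
time: 14.57
tool_pos: [545.5, -83.7, 28.2]
tcp_rot: [-3.141, -0.003, 1.503]
contact_force: [2.5, 16.6, 4.6]
grip_width: 39.8
finger_force: 30.0
[545.49713774 -83.71098724  28.21558896] [ 2.53681191 16.64545979  4.63088881]
203 [18, 34, 68, 95, 104, 111, 115, 116, 109, 117, 107, 71, 15, 51, 65, 70, 116, 158, 146, 145, 142, 150, 143, 142, 143, 142, 139, 138, 138, 137]
206 [34, 53, 82, 101, 111, 115, 121, 117, 120, 109, 98, 76, 42, 69, 64, 79, 129, 150, 148, 139, 139, 148, 145, 146, 144, 138, 138, 142, 138, 144]
318 [141, 142, 145, 147, 131, 120, 125, 111, 98, 65, 63, 74, 100, 101, 103, 101, 102, 102, 103, 102, 103, 102, 104, 102, 92, 72, 108, 171, 169, 166, 167, 170, 171, 171, 169, 171, 170]
322 [145, 141, 143, 142, 131, 117, 125, 116, 101, 67, 61, 76, 101, 104, 100, 104, 99, 101, 102, 103, 103, 104, 102, 105, 98, 75, 111, 173, 173, 172, 174, 173, 170, 169, 174, 171, 172]
326 [142, 142, 143, 142, 137, 119, 125, 116, 100, 66, 60, 74, 100, 104, 102, 100, 104, 104, 103, 104, 103, 103, 101, 103, 98, 78, 108, 166, 168, 169, 172, 173, 172, 170, 172, 171, 167]
[[386.98228398 204.20190851]
 [388.70818304 202.82953332]] [[319.68078107 256.75958578]
 [319.75115622 257.89052999]
 [319.82194751 259.02812117]]
```

Both views put the thin end at y≈-214, so the heel is about 65 mm from the wing plane. I'll drive 3 mm more, then release and retreat backwards.

```bash
python3 -m pendant '[[[0,-0.06,0],[0,0,0],-1],[[-0.01,-0.06,0],[0,0,0],-1],[[0,0,0],[0,0,0],-1],[[0,0,0],[0,0,0],-1],[[0,0,0],[0,0,0],-1],[[0,0,0],[0,0,0],-1],[[0,0,0],[0,0,0],-1],[[0,0,0],[0,0,0],-1],[[0,0,0],[0,0,0],-1],[[0,0,0],[0,0,0],-1]]'
python3 - <<'E'
from h import *
b=bot.capture("side");c=cv2.imread("pics/side0.png");d=cv2.imread("pics/side1.png");e=cv2.imread("pics/side3.png")
# wing bottom/top tube columns: brightness profile, to see the lift
for n,i in(("before",d),("prev",e),("now",b)):
    g=i.max(2).astype(float);print(n,g[222:256,340:350].mean(1).round().astype(int).tolist())
E
```

```text
time: 15.5
tool_pos: [545.1, -87.2, 28.2]
tcp_rot: [-3.14, -0.003, 1.503]
contact_force: [1.6, 16.7, 5.9]
grip_width: 39.9
finger_force: 30.0
before [159, 158, 159, 159, 159, 159, 160, 159, 161, 160, 160, 160, 160, 161, 161, 161, 161, 160, 161, 159, 148, 123, 121, 123, 113, 129, 167, 157, 96, 87, 89, 88, 114, 166]
prev [160, 160, 161, 161, 160, 160, 160, 160, 157, 154, 154, 154, 155, 155, 156, 155, 155, 156, 154, 156, 152, 124, 120, 123, 113, 128, 168, 160, 104, 88, 88, 89, 114, 167]
now [160, 159, 161, 160, 161, 160, 160, 161, 160, 156, 155, 155, 156, 155, 156, 156, 155, 154, 155, 153, 140, 121, 121, 121, 113, 131, 168, 159, 104, 88, 88, 89, 114, 166]
```

```bash
python3 -m pendant '[[[0,0,0],[0,0,0],-0.05],[[0,0,0],[0,0,0],0.1],[[0,0,0],[0,0,0],0.4],[[0,0,0],[0,0,0],0.5],[[0,0,0],[0,0,0],0.5],[[0,0,0],[0,0,0],0.5],[[0,0,0],[0,0,0],0.5],[[0,0,0],[0,0,0],0.5],[[0,0,0.2],[0,0,0],0.5],[[0,0,0.4],[0,0,0],0.5]]'
python3 -m pendant '[[[0,0,0.6],[0,0,0],0.5],[[0,0.3,0.6],[0,0,0],0.5],[[0,0.8,0.6],[0,0,0],0.5],[[0,1,0.6],[0,0,0],0.5],[[0,1,0.6],[0,0,0],0.5],[[0,1,0.5],[0,0,0],0.5],[[0,1,0.5],[0,0,0],0.5],[[0,1,0.3],[0,0,0],0.5],[[0,0.5,0],[0,0,0],0.5],[[0,0,0],[0,0,0],0.5]]'
python3 - <<'E'
from h import *
o=bot.get_obs();print(o["tool_pos"],o["contact_force"])
a=bot.capture("top");b=bot.capture("side");cv2.imwrite("pics/top4.png",a);cv2.imwrite("pics/side4.png",b)
f=lambda i,y0,y1,x0,x1,k:cv2.resize(i[y0:y1,x0:x1],None,fx=k,fy=k,interpolation=cv2.INTER_CUBIC)
cv2.imwrite("pics/c4.png",np.vstack([f(a,110,230,300,500,3),f(b,195,275,270,470,3)]))
E
```

```text
time: 16.38
tool_pos: [544.6, -89.9, 45.7]
tcp_rot: [-3.139, -0.001, 1.502]
contact_force: [0.6, -0.3, 0.8]
grip_width: 68.8
finger_force: 0.0
time: 17.22
tool_pos: [545.5, 111.1, 176.7]
tcp_rot: [3.139, -0.001, 1.506]
contact_force: [-0.1, -0.8, -0.9]
grip_width: 68.7
finger_force: 0.0
[545.47560138 111.05049186 176.67215193] [-0.09037025 -0.81248327 -0.9342197 ]
```

View pics/c4.png

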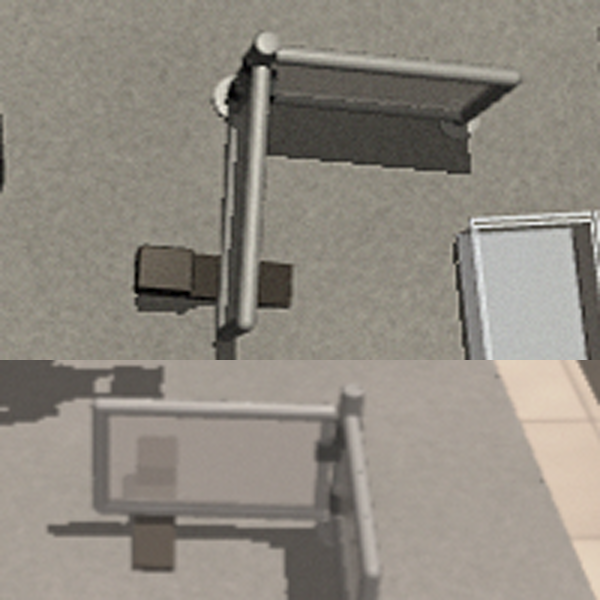

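The picture shows the wedge square under the wing: heel at crop (164,269), tip at (292,285), and the wing's lower outer end at (240,322). Now I'll check the numbers.

Run:
```python
from h import *
p=bot.camera_params("top");q=lambda x,y,z:onplane(p,300+x/3,110+y/3,z)
A,B=q(263,70,148),q(241,315,148);H=q(164,269,50);T=q(292,285,6)
w=(B-A)[:2];w/=np.hypot(*w);n=np.array([w[1],-w[0]])
S=q(275,57,148)-q(515,78,148);u=S[:2]/np.hypot(*S[:2])
print("heel",H.round(1),"tip",T.round(1),"heel->plane",(H-A)[:2]@n,"tip",(T-A)[:2]@n,"wing/screen deg",np.degrees(np.arccos(w@u)),"wedge vs wing",np.degrees(np.arccos(w@(T-H)[:2]/np.hypot(*(T-H)[:2]))))
print("out along wing",(T-q(265,43,171))[:2]@w)
for f in("top3","top4","top1"):
    g=cv2.imread(f"pics/{f}.png").max(2).astype(int);print(f,g[216,370:392].tolist())
for f in("side1","side3","side4"):
    g=cv2.imread(f"pics/{f}.png").max(2).astype(float);print(f,g[203:216,308:314].mean(1).round().astype(int).tolist(),g[236:252,308:312].mean(1).round().astype(int).tolist())
```

```text
heel [541.6 -93.3  50. ] tip [ 534.1 -219.7    6. ] heel->plane 58.373091360204334 tip -68.09520367975931 wing/screen deg 87.8972931689414 wedge vs wing 92.42963823638148
out along wing 175.6999722232451
top3 [109, 111, 108, 104, 105, 114, 120, 121, 122, 120, 125, 122, 128, 132, 115, 87, 95, 121, 133, 121, 122, 122]
top4 [142, 114, 79, 142, 145, 73, 66, 52, 50, 97, 141, 182, 201, 168, 131, 121, 147, 146, 142, 145, 142, 140]
top1 [122, 81, 151, 147, 65, 70, 49, 68, 134, 164, 197, 191, 145, 119, 118, 144, 146, 142, 142, 141, 138, 135]
side1 [153, 152, 155, 154, 164, 191, 191, 171, 130, 111, 132, 155, 139] [160, 160, 160, 162, 157, 136, 116, 123, 115, 116, 141, 165, 147, 94, 86, 88]
side3 [110, 133, 138, 145, 134, 104, 114, 130, 133, 110, 105, 122, 124] [138, 138, 138, 138, 138, 136, 122, 120, 122, 114, 129, 168, 159, 110, 88, 87]
side4 [88, 90, 88, 89, 123, 189, 194, 172, 133, 110, 126, 159, 159] [150, 151, 152, 151, 149, 134, 119, 119, 116, 112, 129, 164, 158, 109, 87, 86]
```

```bash
python3 -c "
from plant import bot
print(bot.close_job())"
```

```text
the job is handed in; nothing more can be done
None
```

I handed the job in at about 17 s: the wedge is square under the wing's outer half, about 175 mm out with its heel about 58–62 mm from the wing, which stood open against its stop as far as the pictures and the 16 N of resistance show; the 2–4 mm lift was too small to confirm in the pictures, the carried wedge brushed the wing before the push, and I did not touch the block, jar or tub.

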